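Run the flywheel grinder and stop it at its filling port

ROBOT

A 6-joint arm with a two-finger parallel gripper is mounted at the origin on the work surface. World frame = base frame: x ahead of the robot, y to its left, z up, the work surface at z = 0. Lengths are in m, angles in degrees, forces in N, time in s.
With the tool pointing down it reaches from about 0.375 to 0.9 m from the base axis. Payload 3.1 kg.
Tool frame: the origin (TCP) lies at the very end of the fingers, on their centre line; the grasp point (between the pads) lies 19 mm behind it (bot.tcp_to_grasp is the distance from the TCP to the grasp point, in m); z points along the fingers, y is the line along which they close (so a half turn about z gives the same grasp; the last joint's range is limited). The gripper opens to 87 mm and grips with 3 to 60 N. Pads are 19 mm wide; open, the fingers measure 117 mm over their backs; the gripper's body (75 mm by 190 mm) begins 51 mm behind the grasp point.
Start: joints at [55.491, 30.224, 82.088, -0, 67.689, -10.227], TCP at [0.257, 0.57, 0.223] pointing down, gripper open.
Joint ranges: [-176.69, 176.69], [-43.24, 126.21], [12.49, 139.97], [-82, 262], [0, 151.66], [-163.58, 163.58]. Speed limits (degrees/s): [159.86, 159.86, 180, 180, 180, 180].

INTERFACE

Orientations are given as a 3x3 rotation matrix whose columns are the frame's x, y, z axes.
In Python, from rig import telemetry, capture, camera_info, job, bot gives the robot as it stands. The module is installed in compiled form; this text tells all that it offers.
- The arm moves only by the tool carry_out, never from a script. Its argument "deltas" is a list that holds one entry, the list of rows, each a list of 7 numbers: the shift along the tool's x, y, z scaled (see below), then the turn, a rotation vector about the tool's x, y, z scaled (see below), then the closure, from -1 (fully open) to 1 (shut). In form: [[[dx, dy, dz, ax, ay, az, claw], ...]]. A call has exactly 10 rows; each row is the pose to reach, as a shift and turn from the pose commanded when the call began, along the tool's axes at that moment, turning the shorter way round; what a row does not reach only later rows make up. The controller multiplies each number of a shift by 15 cm and each number of a turn by 360 degrees. A row lasts 1/12 s, in which the tool goes at most 41.7 mm and 7.16 degrees, less where a joint would pass 70% of its speed; a pose out of reach is approached as far as the arm can. A call with a number of a shift or a turn outside -1 to 1 is refused whole. A call with a gripper value outside its range is refused whole. The fingers move at their own pace and stop on an object; the grip force is fixed at half the most. Time passes only in rows, so rows that repeat a pose let the fingers close, or fill a call up. It gives the time, the measured TCP pose, the force, the opening and the grip force at its end, in the units of the state.
- telemetry.read_state(): the state, without advancing time (a new reading comes with each control period).
- capture(name): name is "scene" or "side" or "wrist"; returns the picture (400x640x3 uint8, red, green, blue); there is no depth.
- camera_info(name): a dict with "mtx" (3x3 intrinsics, pixels), "k1" (the pictures are not rectified: a ray, as slopes to the right and down, at radius r is drawn at 1 + k1 r^2 times it, then the intrinsics apply), "cam_to_world" (4x4, takes a point from camera to world coordinates); the wrist camera has in their place "T_tool_cam" (4x4, takes a point from camera to tool coordinates, whose origin is the TCP and whose axes are the flange's). Camera axes: x right, y down, z forward; pixel columns grow to the right and rows downward; lengths in m; the calibration is good to about 2 mm. A picture is of the moment at which its call begins: read the wrist's pose just before it. camera_info takes no time and is no camera call.
- job.hand_in(): hands the job in; it is judged then, once.
The state is a dict: "time_s": time; "joint_positions": joint angles; "qvel": joint speeds; "tau": joint torques, N m; "position": TCP position; "tcp_rot": TCP orientation; "force": force on the tool from outside, world axes, zero at the start; "moment": the same for the moment, N m; "opening": opening from 0.0 (shut) to 1.0 (fully open); "grasp_force": force on a finger pad.
Only numpy, scipy, OpenCV 4.12 (cv2) and the standard library are available. Lean on these libraries where they do the work, as an engineer would, in place of code of your own. Each camera call takes 0.05 s, during which the arm holds its last target. There are 200 camera calls.

TASK

Turn the grinder's crank so that its heavy steel wheel runs clockwise (seen from above) at about 20 turns a minute, keep the wheel between 16 and 24 turns a minute for at least five seconds, then bring it to rest with the orange filling port right at the orange pointer and let go of the knob. Work only through the crank, whose clutch slips, and never touch the wheel itself, let it run faster than 30 turns a minute or run it backwards. Leave the moka pot, the glass cup, the tray and the spice mill standing where they are.

Things in the scene. Friction and masses are not known exactly. Their poses are not given: they have to be found in the camera images.
- grinder: Hand grinder fixed to the counter, turned by up to 0.6 rad: white base 200 mm across, column 140 mm, dark steel flywheel 220 mm across, 18 mm thick, top 118 mm up, on a vertical axis; crank above it. Origin: on the axis at counter level, z up. An orange pointer post stands outside the wheel along this body's +x, 122-130 mm off the axis; its tip spans 113-129 mm off the axis, top 124 mm high.
- flywheel (a joint): Wheel angle relative to the base, rad, growing clockwise seen from above, endless (counts on). 0 or any whole turn (2 pi) = filling port exactly at the pointer. 20 turns a minute = 2.09 rad/s. Nominal: wheel 3.6 kg, inertia 0.022 kg m2 (hidden factor 0.8 to 1.4), bearing drag 0.006 N m s/rad plus dry friction 0.008 N m.
- crank (a joint): Crank angle relative to the WHEEL, rad, growing clockwise, endless. The crank drives the wheel only through a viscous slip clutch: torque on the wheel = 0.025 N m s/rad x (crank speed - wheel speed), either way. A steady 2.09 rad/s of the wheel needs the crank at about 2.9 rad/s; a crank held still brakes the wheel with a time constant of about 0.7 s. Crank 0.12 kg; starts at any angle.
- port (a point): Centre of the orange-ringed round filling port (31 mm across) on the wheel's upper face, 90 mm off the axis, 119 mm high; it turns with the wheel. An orange patch 30 mm wide marks the wheel's edge beside it; three white dots 14 mm across sit at the other quarter turns.
- pointer (a point): The fixed point 90 mm off the axis, in the direction of the pointer, 119 mm high, where the port must stop.
- knob_mid (a point): Grip point of the crank's wooden knob, 177 mm above the counter: upright cylinder 32 mm across, 52 mm tall (147 to 199 mm high), 60 mm off the grinder's axis, on an aluminium crank arm (22 mm wide, top at 143 mm, washer to 147 mm). The knob spins freely on its pin, so a gripper can keep its heading while carrying it round the circle.
- moka: Aluminium moka pot, 100 mm across, 192 mm high, black handle; loose, bystander. Origin: centre of its underside.
- cup: Clear glass cup, 76 mm across, 85 mm high; loose, bystander. Origin: centre of its underside.
- tray: White ceramic tray 200 x 140 x 22 mm; loose, bystander. Origin: centre of its underside.
- spice_mill: Dark wooden spice mill with a steel twist knob, 60 mm across, 154 mm high; loose, bystander. Origin: centre of its underside.
Not all that is in view belongs to the job. Leave any purple or red look-alike of the grinder alone.

How it is judged (in metres and radians):
On the way, in this order (a step that is already met when the one before it is completed fails the run):
1. the wheel runs clockwise at 16 to 24 turns a minute for 5 s without a break (velocity of joint flywheel between 1.676 and 2.513 rad/s), for 5 s.
2. the wheel is brought to rest with the port at the pointer (horizontal distance between port and pointer below 0.015 m and velocity of joint flywheel between -0.06 and 0.06 rad/s), for 0.3 s.
At the end, for the whole second after the job is handed in: The wheel is at rest (under 0.06 rad/s) with the centre of the port within 15 mm of the pointer's point, seen from above; moka pot, cup, tray and spice mill stand upright; the knob is released (all of step 2 and angle between each of moka, cup, tray, spice_mill's own z axis and vertical below 0.15 rad); the robot touches nothing.
It fails at once if the wheel runs faster than 30 turns a minute (velocity of joint flywheel above 3.15 rad/s).
It fails at once if the wheel is run backwards (faster than 0.25 rad/s anticlockwise) (velocity of joint flywheel below -0.25 rad/s).
It fails at once if the robot touches the wheel itself (contact force between flywheel_c0 and the fingers above 1 N or contact force between flywheel_c0 and the arm above 1 N).
It fails at once if a bystander is pushed more than 30 mm (distance of any of moka, cup, tray, spice_mill from where it was at the start of the episode above 0.03 m).
It also fails if it takes over 58 s, if anything falls off the work surface, if the arm or the gripper's body presses on something with over 40 N, if the wrist force passes 120 N, or if a joint passes its speed limit or range.

## Working session

There is one attempt and no reset: what is moved stays moved. The work goes in short steps, Python scripts to look and compute and a tool call to move; the robot and the scene stay as the last step left them, time stands still between calls to the robot, and variables do not carry over. Pictures are saved under pics/ and viewed, at most 10 in all, crops included, and the job is handed in when it is done.

Besides the shell and the picture viewer there is one more tool, called after "Request:" in YAML: its name, and indented under it one key for each argument. carry_out: Moves the arm, as the interface text tells. Its arguments: {"type":"object","properties":{"deltas":{"type":"array","items":{"type":"array","items":{"type":"array","items":{"type":"number"}}}}},"required":["deltas"]}

```bash
mkdir -p pics
python3 - <<'E'
from rig import *
import cv2,numpy as np
s=telemetry.read_state();print(s)
for n in("scene","side","wrist"):
    i=camera_info(n);print(n,i)
    cv2.imwrite(f"pics/{n}0.png",capture(n)[:,:,::-1])
E
```

```text
{'time_s': 0.0, 'joint_positions': array([ 5.54905983e+01,  3.02800335e+01,  8.21560039e+01, -1.88279911e-03,
        6.76873150e+01, -1.02268665e+01]), 'qvel': array([ 0.03615579,  0.02472092,  0.08063462,  0.08273132, -0.03146698,
       -0.02996358]), 'tau': array([ 2.08615011e-04, -4.40045857e+01, -1.76588452e+01,  6.31626067e-02,
        5.82159008e-02, -1.46714096e-04]), 'position': array([0.25658447, 0.56911077, 0.22156229]), 'tcp_rot': array([[-9.11533605e-01,  4.11223857e-01, -1.19465907e-03],
       [ 4.11225441e-01,  9.11531913e-01, -1.79128879e-03],
       [ 3.52349176e-04, -2.12409413e-03, -9.99997682e-01]]), 'force': array([ 0.38817868,  0.71970074, -1.00900007]), 'moment': array([-0.05310117,  0.05851064,  0.02526376]), 'grasp_force': 0.0, 'opening': 1.0023559103751898}
scene {'mtx': array([[393.10143325,   0.        , 317.4625588 ],
       [  0.        , 393.10143325, 200.60630498],
       [  0.        ,   0.        ,   1.        ]]), 'k1': 0.01787515055221352, 'cam_to_world': array([[ 0.63720122,  0.5904362 , -0.49533796,  1.08927603],
       [ 0.77061906, -0.4972826
[... 464 characters left out ...]
8523078, -0.61426314],
       [-0.00380808, -0.67544932, -0.73739658,  1.03582754],
       [ 0.        ,  0.        ,  0.        ,  1.        ]])}
wrist {'mtx': array([[318.47930846,   0.        , 321.33211796],
       [  0.        , 318.47930846, 198.43624325],
       [  0.        ,   0.        ,   1.        ]]), 'k1': -0.047937233461054794, 'T_tool_cam': array([[-2.42444577e-05, -9.60100638e-01, -2.79654725e-01,
         7.78685845e-02],
       [ 9.99999080e-01, -4.02520882e-04,  1.29522618e-03,
         4.65317469e-04],
       [-1.35611435e-03, -2.79654436e-01,  9.60099764e-01,
        -1.62489436e-01],
       [ 0.00000000e+00,  0.00000000e+00,  0.00000000e+00,
         1.00000000e+00]])}
```

View pics/scene0.png

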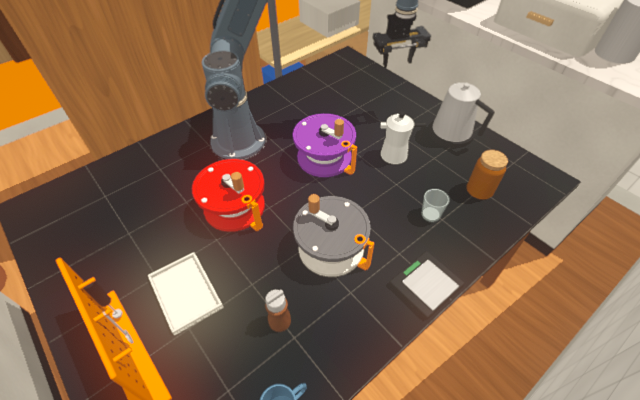

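View pics/side0.png

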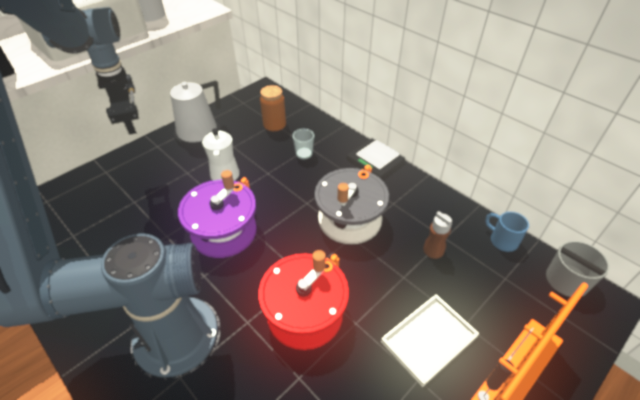

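The scene view shows the steel grinder at about (332,235) with its knob at (314,203) and orange pointer at (366,250). The side view shows the wheel at (352,195) and the knob at (343,191). The purple and red ones are look-alikes.

```bash
cat > h.py <<'E'
from rig import *
import cv2,numpy as np
def ray(n,uv,st=None):
    i=camera_info(n);k=i["k1"];M=i["mtx"]
    d=np.array([(uv[0]-M[0,2])/M[0,0],(uv[1]-M[1,2])/M[1,1]]);p=d.copy()
    for _ in range(20): p=d/(1+k*(p@p))
    if n=="wrist":
        T=np.eye(4);T[:3,:3]=st["tcp_rot"];T[:3,3]=st["position"];T=T@i["T_tool_cam"]
    else: T=i["cam_to_world"]
    return T[:3,3],T[:3,:3]@np.array([*p,1])
def onz(n,uv,z,st=None):
    o,d=ray(n,uv,st);return o+d*(z-o[2])/d[2]
def tri(*rs):
    A=0;b=0
    for o,d in rs:
        d=d/np.linalg.norm(d);P=np.eye(3)-np.outer(d,d);A=A+P;b=b+P@o
    x=np.linalg.solve(A,b)
    return x,[np.linalg.norm(np.cross(x-o,d/np.linalg.norm(d))) for o,d in rs]
def blobs(m,lo=4):
    n,l,s,c=cv2.connectedComponentsWithStats(m.astype(np.uint8))
    return [(c[i].round(2).tolist(),s[i].tolist()) for i in range(1,n) if s[i][4]>=lo]
def masks(im):
    h=cv2.cvtColor(im,cv2.COLOR_RGB2HSV).astype(int);H,S,V=h[...,0],h[...,1],h[...,2]
    return dict(white=(S<40)&(V>150),orange=(H>=8)&(H<20)&(S>210)&(V>180),brown=(H<16)&(S>90)&(S<210)&(V>60))
E
python3 - <<'E'
from h import *
for n,(x0,y0,x1,y1) in dict(scene=(280,185,385,285),side=(305,155,400,245)).items():
    im=cv2.imread(f"pics/{n}0.png")[:,:,::-1].copy()
    c=im[y0:y1,x0:x1]
    for k,m in masks(c).items():
        for b in blobs(m): print(n,k,b[0][0]+x0,b[0][1]+y0,b[1])
    cv2.imwrite(f"pics/{n}c.png",cv2.resize(c,None,fx=5,fy=5,interpolation=2)[:,:,::-1])
a=cv2.imread("pics/scenec.png");b=cv2.imread("pics/sidec.png")
b=cv2.resize(b,(450,450*b.shape[0]//b.shape[1]));a=cv2.resize(a,(350,350*a.shape[0]//a.shape[1]));
w=np.zeros((max(a.shape[0],b.shape[0]),800,3),np.uint8);w[:a.shape[0],:350]=a;w[:b.shape[0],350:]=b
cv2.imwrite("pics/cc.png",w)
E
```

```text
scene white 332.6 196.8 [51, 11, 4, 2, 5]
scene white 322.17 199.58 [40, 13, 5, 5, 12]
scene white 327.0 197.5 [45, 12, 5, 2, 6]
scene white 342.5 198.75 [61, 13, 4, 2, 4]
scene white 347.05 204.12 [63, 16, 10, 8, 41]
scene white 304.75 211.22 [22, 21, 7, 9, 36]
scene white 325.15999999999997 216.65 [30, 25, 26, 15, 178]
scene white 338.02 232.21 [40, 25, 38, 44, 198]
scene white 343.5 213.9 [61, 26, 6, 8, 10]
scene white 366.06 217.28 [82, 27, 8, 11, 18]
scene white 359.6 220.2 [77, 32, 6, 7, 15]
scene white 295.4 225.0 [15, 38, 2, 5, 5]
scene white 368.19 228.71 [87, 39, 3, 11, 21]
scene white 300.07 227.8 [18, 40, 6, 7, 15]
scene white 362.71 226.86 [81, 40, 4, 5, 7]
scene white 343.63 242.67000000000002 [55, 44, 20, 26, 43]
scene white 322.24 238.49 [37, 47, 12, 14, 51]
scene white 341.2 234.3 [59, 46, 5, 7, 10]
scene white 296.5 236.5 [16, 51, 2, 2, 4]
scene white 343.5 236.0 [63, 50, 2, 3, 4]
scene white 333.04 248.77 [44, 53, 19, 20, 78]
scene white 353.62 246.0 [72, 59, 5, 5, 8]
scene white 304.2 246.8 [23, 61, 3, 3, 5]
scene white 314.2 248.59 [30, 60, 9, 9, 49]
scene white 
[... 250 characters left out ...]
1 236.14 [75, 50, 4, 4, 7]
scene orange 362.62 237.25 [81, 50, 4, 6, 8]
scene orange 367.19 257.56 [78, 57, 16, 28, 124]
scene brown 313.79 203.38 [28, 8, 12, 21, 176]
scene brown 363.27 245.17000000000002 [74, 49, 16, 26, 77]
scene brown 359.37 238.57999999999998 [77, 51, 6, 6, 19]
scene brown 367.97 257.67 [77, 53, 18, 33, 58]
side white 307.0 155.79 [0, 0, 6, 3, 14]
side white 378.09000000000003 159.43 [52, 0, 42, 14, 326]
side white 351.83 195.11 [11, 15, 71, 50, 1866]
side white 349.59000000000003 229.75 [13, 56, 64, 33, 973]
side brown 364.24 172.42000000000002 [53, 11, 15, 13, 120]
side brown 342.40999999999997 192.22 [33, 28, 10, 19, 164]
side brown 325.65 241.55 [7, 80, 29, 10, 110]
```

View pics/cc.png

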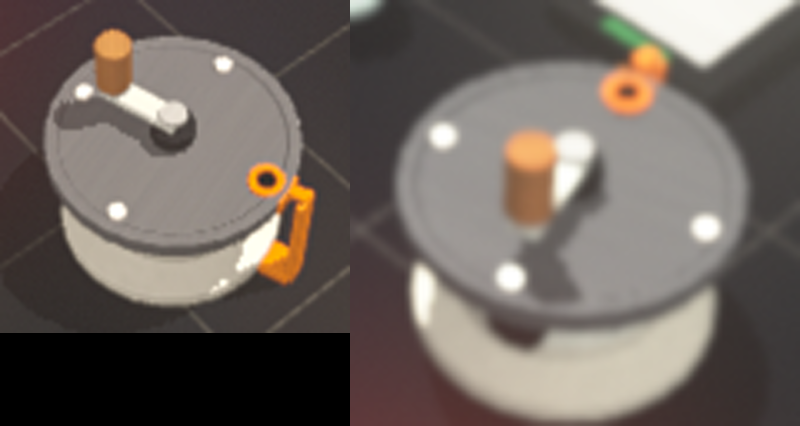

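Run:
```python
from h import *
sc=dict(opp=(305,211.5),A=(347.05,204.1),B=(314.2,248.6),port=(360.1,239),knobtop=(314,195),knobmid=(313.8,203.4))
sd=dict(opp=(339,213.5),A=(324.6,183.7),B=(380.2,203.1),port=(363.5,174.4),knobtop=(342,183.7),knobmid=(342.4,192.2))
P={}
for k in sc:
    x,r=tri(ray("scene",sc[k]),ray("side",sd[k]));P[k]=x;print(k,x.round(4),np.round(r,4),onz("scene",sc[k],.118).round(4),onz("side",sd[k],.118).round(4))
c=(P["opp"]+P["A"]+P["B"]+P["port"])/4;print("c",c)
for k in P:
    d=P[k]-c;print(k,np.hypot(*d[:2]),np.degrees(np.arctan2(d[1],d[0])))
g={"moka":(395,158),"cup":(432,215),"mill":(278,325)}
for k in g: print(k,onz("scene",g[k],0.0).round(3))
for n,uv in(("scene",(370.3,243)),("side",(368.5,167.5))):
    p=onz(n,uv,.124);d=p-c;print(p,np.hypot(*d[:2]),np.degrees(np.arctan2(d[1],d[0])))
```

```text
opp [ 0.5172 -0.0746  0.118 ] [0.0007 0.0007] [ 0.5169 -0.0738  0.118 ] [ 0.517  -0.0753  0.118 ]
A [0.574  0.0401 0.1158] [0.0002 0.0002] [0.5753 0.0386 0.118 ] [0.5725 0.0388 0.118 ]
B [ 0.6319 -0.1322  0.117 ] [0.0012 0.0012] [ 0.6327 -0.1339  0.118 ] [ 0.6313 -0.1313  0.118 ]
port [ 0.6888 -0.0157  0.1158] [0.0003 0.0003] [ 0.6899 -0.0173  0.118 ] [ 0.6871 -0.0168  0.118 ]
knobtop [ 0.5434 -0.0587  0.2061] [0.0011 0.0011] [ 0.485  -0.0138  0.118 ] [0.6101 0.0017 0.118 ]
knobmid [ 0.5446 -0.061   0.1731] [0.0014 0.0014] [ 0.5099 -0.0349  0.118 ] [ 0.585  -0.0239  0.118 ]
c [ 0.6029603  -0.04559981  0.11664654]
opp 0.09054869344043259 -161.35018416839273
A 0.0904576431059648 108.68467489412538
B 0.0912838008345463 -71.54529130168055
port 0.0909183219942693 19.17013599864265
knobtop 0.06099268934284269 -167.5900728753531
knobmid 0.06032702196346701 -165.25460591324145
moka [0.46  0.389 0.   ]
cup [0.72  0.288 0.   ]
mill [ 0.697 -0.314  0.   ]
[ 0.71976773 -0.00818424  0.124     ] 0.12265358035143178 17.76121871604366
[ 0.71653567 -0.01080747  0.124     ] 0.11878497735204484 17.03176651565048
```

Request:
carry_out:
  deltas:
    - [[-0.087, -0.076, -0.15, 0, 0, 0, -1], [-0.174, -0.152, -0.3, 0, 0, 0, -1], [-0.261, -0.228, -0.3, 0, 0, 0, -1], [-0.348, -0.304, -0.3, 0, 0, 0, -1], [-0.435, -0.38, -0.3, 0, 0, 0, -1], [-0.522, -0.456, -0.3, 0, 0, 0, -1], [-0.609, -0.532, -0.3, 0, 0, 0, -1], [-0.696, -0.608, -0.3, 0, 0, 0, -1], [-0.783, -0.684, -0.3, 0, 0, 0, -1], [-0.87, -0.76, -0.3, 0, 0, 0, -1]]

```text
time_s: 0.98
position: [0.3291, 0.4112, 0.2673]
tcp_rot: [[-0.912, 0.411, -0.0], [0.411, 0.912, -0.0], [0.0, -0.001, -1.0]]
force: [0.6, -0.4, -0.4]
opening: 1.005
grasp_force: 0.0
```

Request:
carry_out:
  deltas:
    - [[-0.087, -0.076, 0, 0, 0, 0, -1], [-0.174, -0.152, 0, 0, 0, 0, -1], [-0.261, -0.228, 0, 0, 0, 0, -1], [-0.348, -0.304, 0, 0, 0, 0, -1], [-0.435, -0.38, 0, 0, 0, 0, -1], [-0.522, -0.456, 0, 0, 0, 0, -1], [-0.609, -0.532, 0, 0, 0, 0, -1], [-0.696, -0.608, 0, 0, 0, 0, -1], [-0.783, -0.684, 0, 0, 0, 0, -1], [-0.87, -0.76, 0, 0, 0, 0, -1]]

```text
time_s: 1.82
position: [0.4012, 0.2537, 0.2674]
tcp_rot: [[-0.912, 0.411, -0.001], [0.411, 0.912, -0.0], [0.0, -0.0, -1.0]]
force: [-0.6, 0.6, -0.3]
opening: 1.003
grasp_force: 0.0
```

Request:
carry_out:
  deltas:
    - [[-0.087, -0.076, 0, 0, 0, 0, -1], [-0.174, -0.152, 0, 0, 0, 0, -1], [-0.261, -0.228, 0, 0, 0, 0, -1], [-0.348, -0.304, 0, 0, 0, 0, -1], [-0.435, -0.38, 0, 0, 0, 0, -1], [-0.522, -0.456, 0, 0, 0, 0, -1], [-0.609, -0.532, 0, 0, 0, 0, -1], [-0.696, -0.608, 0, 0, 0, 0, -1], [-0.783, -0.684, 0, 0, 0, 0, -1], [-0.87, -0.76, 0, 0, 0, 0, -1]]

```text
time_s: 2.65
position: [0.4732, 0.0961, 0.2674]
tcp_rot: [[-0.911, 0.411, -0.001], [0.411, 0.911, 0.0], [0.001, -0.0, -1.0]]
force: [-0.4, 0.1, -0.5]
opening: 1.002
grasp_force: 0.0
```

Request:
carry_out:
  deltas:
    - [[-0.087, -0.076, 0, 0, 0, 0, -1], [-0.174, -0.152, 0, 0, 0, 0, -1], [-0.261, -0.228, 0, 0, 0, 0, -1], [-0.348, -0.304, 0, 0, 0, 0, -1], [-0.435, -0.38, 0, 0, 0, 0, -1], [-0.522, -0.456, 0, 0, 0, 0, -1], [-0.609, -0.532, 0, 0, 0, 0, -1], [-0.783, -0.684, 0, 0, 0, 0, -1], [-0.87, -0.76, 0, 0, 0, 0, -1], [-0.87, -0.76, 0, 0, 0, 0, -1]]

```text
time_s: 3.48
position: [0.5472, -0.064, 0.2674]
tcp_rot: [[-0.91, 0.415, 0.002], [0.415, 0.91, -0.002], [-0.002, -0.001, -1.0]]
force: [0.6, -0.5, 0.1]
opening: 1.001
grasp_force: 0.0
```

Run:
```python
from h import *
s=telemetry.read_state();print(s["position"],s["tcp_rot"],s["time_s"],s["force"],s["qvel"].round(1))
im=capture("wrist");cv2.imwrite("pics/w1.png",im[:,:,::-1])
np.savez("w1.npz",**{k:s[k] for k in("position","tcp_rot")})
for k,m in masks(im).items():
    for b in blobs(m,25): print(k,b)
```

```text
[ 0.54721763 -0.06402713  0.26742058] [[-9.10041125e-01  4.14513724e-01  1.87708789e-03]
 [ 4.14511167e-01  9.10042802e-01 -1.60961732e-03]
 [-2.37543879e-03 -6.86744067e-04 -9.99996943e-01]] 3.4833 [ 0.62832018 -0.50950354  0.12454939] [ 2.6 -1.4  3.1  2.3  1.7  1.9]
white ([3.85, 29.92], [0, 22, 10, 15, 118])
white ([397.8, 157.83], [282, 115, 183, 147, 2844])
white ([364.67, 203.93], [257, 128, 196, 143, 17246])
white ([45.04, 198.98], [0, 135, 115, 121, 8600])
white ([610.72, 172.94], [581, 150, 59, 62, 2174])
white ([370.38, 289.85], [251, 281, 240, 18, 3879])
white ([356.85, 304.88], [311, 300, 95, 12, 598])
white ([354.77, 300.45], [341, 300, 29, 2, 53])
orange ([142.23, 51.09], [132, 41, 15, 25, 44])
orange ([121.79, 62.31], [113, 48, 26, 29, 200])
orange ([174.39, 90.01], [144, 67, 63, 35, 947])
orange ([137.13, 84.64], [130, 73, 17, 23, 53])
brown ([63.8, 18.07], [16, 0, 97, 43, 2947])
brown ([184.12, 10.4], [181, 0, 6, 20, 25])
brown ([202.02, 21.24], [188, 0, 27, 50, 927])
brown ([149.43, 88.14], [0, 0, 245, 145, 8085])
brown ([241.43, 41.61], [232, 30, 20, 24, 126])
brown ([128.55, 58.05], [120, 49, 18, 19, 268])
brown ([77.05, 65.8], [71, 56, 13, 17, 61])
brown ([87.45, 68.1], [83, 63, 9, 10, 29])
brown ([322.93, 197.21], [303, 172, 41, 50, 1577])
brown ([221.92, 323.61], [199, 300, 42, 43, 922])
```

View pics/w1.png

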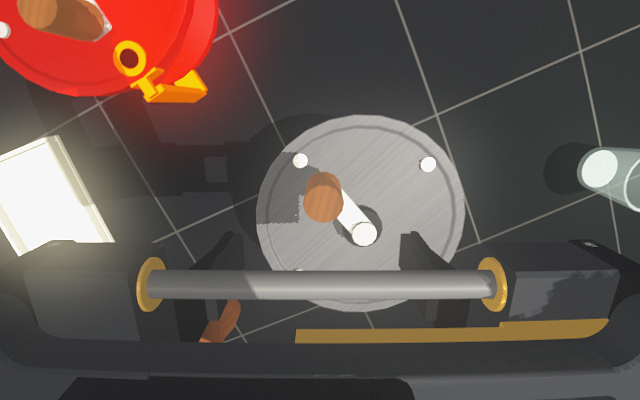

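The wrist view shows the steel wheel around (360,212), the knob at (323,197) and the hub cap at (363,234). White dots are at (300,160) and (428,164). The port is hidden by the gripper.

Run:
```python
from h import *
s=dict(np.load("w1.npz"))
x,r=tri(ray("scene",(313.8,203.4)),ray("side",(342.4,192.2)),ray("wrist",(323,197.2),s));print("knob3",x,np.round(r,4))
for k,uv in dict(opp=(300.3,160.5),A=(428,164)).items(): print(k,onz("wrist",uv,.118,s))
for uv in((323,189),):print("top",onz("wrist",uv,.199,s))
print("hub",onz("wrist",(363.5,234),.15,s))
im=cv2.imread("pics/w1.png")[110:320,250:470]; g=cv2.cvtColor(im,cv2.COLOR_BGR2GRAY)
c=np.array([.603,-.0456])
for f,b in(("scene",(355,230,385,290)),("side",(355,158,382,190))):
    a=cv2.imread(f"pics/{f}0.png");x0,y0,x1,y1=b
    h=cv2.cvtColor(a[y0:y1,x0:x1],cv2.COLOR_BGR2HSV).astype(int);m=(h[...,0]<22)&(h[...,1]>150)&(h[...,2]>120)
    print(f,x0,y0);print("\n".join("".join(".#"[v] for v in r) for r in m))
```

```text
knob3 [ 0.54461367 -0.06072444  0.17289443] [0.0015 0.0013 0.0003]
opp [ 0.51558462 -0.07155843  0.118     ]
A [0.5711981  0.04250793 0.118     ]
top [ 0.53181977 -0.05484232  0.199     ]
hub [ 0.59967605 -0.04316069  0.15      ]
scene 355 230Traceback (most recent call last):
  File "<stdin>", line 12, in <module>
  File "<stdin>", line 12, in <genexpr>
  File "<stdin>", line 12, in <genexpr>
TypeError: string indices must be integers, not 'numpy.bool'
```

Request:
carry_out:
  deltas:
    - [[0, 0, 0.1, 0, 0, 0, -1], [0, 0, 0.2, 0, 0, 0, -1], [0, 0, 0.3, 0, 0, 0, -1], [0, 0, 0.4, 0, 0, 0, -1], [0, 0, 0.5, 0, 0, 0, -1], [0, 0, 0.6, 0, 0, 0, -1], [0, 0, 0.68, 0, 0, 0, -1], [0, 0, 0.72, 0, 0, 0, -1], [0, 0, 0.72, 0, 0, 0, -1], [0, 0, 0.72, 0, 0, 0, -1]]

```text
time_s: 4.37
position: [0.545, -0.0599, 0.1596]
tcp_rot: [[-0.912, 0.411, -0.001], [0.411, 0.912, 0.0], [0.001, 0.0, -1.0]]
force: [-1.0, 0.1, 0.3]
opening: 1.001
grasp_force: 0.0
```

Run:
```python
from h import *
c=np.array([.603,-.0456])
s=telemetry.read_state();print(s["position"],s["force"])
im=capture("wrist");cv2.imwrite("pics/w2.png",im[:,:,::-1]);cv2.imwrite("pics/s2.png",capture("scene")[:,:,::-1])
for f,b in(("scene",(355,230,385,262)),("side",(355,158,382,190))):
    a=cv2.imread(f"pics/{f}0.png");x0,y0,x1,y1=b
    h=cv2.cvtColor(a[y0:y1,x0:x1],cv2.COLOR_BGR2HSV).astype(int);m=(h[...,0]<22)&(h[...,1]>150)&(h[...,2]>120)
    print(f,x0,y0);print("\n".join("".join(".#"[int(v)] for v in r) for r in m))
```

```text
[ 0.54495405 -0.05985565  0.15961832] [-0.9994952   0.13034935  0.27131915]
scene 355 230
..............................
..............................
..............................
..............................
....##........................
.#######......................
##########....................
####...###....................
###....####..##...............
###....####..##...............
####...###..###...............
##########..######............
.########..########...........
..#####...##########..........
..........#########...........
.........###..#####...........
........###...#####...........
........##...######...........
........##...######...........
.............#####............
.............#####............
.............#####............
.............#####............
.............#####............
............#####.............
............#####.............
............#####.............
.......##...#####.............
.......####.#####.............
......###########.............
......##########..............
.....###########..............
side 355 158
.....
[... 190 characters left out ...]

............#..............
..........#####............
.........#######...........
.........#######...........
.........########..........
..........######...........
.......#####...............
.....#######...............
....########...............
....####..###..............
....#########..............
.....########..............
......######...............
........#..................
...........................
...........................
...........................
...........................
...........................
...........................
...........................
...........................
...........................
...........................
...........................
```

View pics/s2.png

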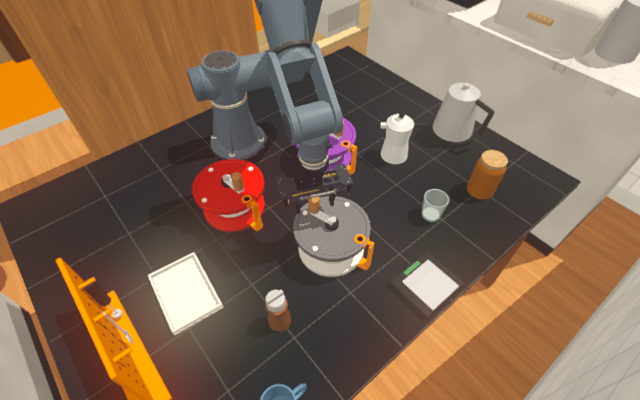

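The gripper is around the knob, clear of everything, and the pointer tip is at (369,242) in the scene view. Next I close on the knob and prepare the circle rows.

Request:
carry_out:
  deltas:
    - [[0, 0, 0, 0, 0, 0, 1], [0, 0, 0, 0, 0, 0, 1], [0, 0, 0, 0, 0, 0, 1], [0, 0, 0, 0, 0, 0, 1], [0, 0, 0, 0, 0, 0, 1], [0, 0, 0, 0, 0, 0, 1], [0, 0, 0, 0, 0, 0, 1], [0, 0, 0, 0, 0, 0, 1], [0, 0, 0, 0, 0, 0, 1], [0, 0, 0, 0, 0, 0, 1]]

```text
time_s: 5.3
position: [0.5452, -0.0607, 0.1595]
tcp_rot: [[-0.912, 0.411, -0.0], [0.411, 0.912, -0.0], [0.0, -0.0, -1.0]]
force: [-0.8, 0.9, 0.2]
opening: 0.364
grasp_force: 30.0
```

```bash
cat >> h.py <<'E'
C=np.array([.603,-.0456]);A0=np.radians(65.718)
X=np.array([-np.sin(A0),np.cos(A0)]);Y=np.array([np.cos(A0),np.sin(A0)])
PTR=18.0
def rows(cmd,phis,r=.06):
    "cmd: commanded xy at call start; phis: knob angles, deg ccw in world"
    out=[]
    for p in np.radians(phis):
        d=C+r*np.array([np.cos(p),np.sin(p)])-cmd
        out.append([round(float(d@X)/.15,3),round(float(d@Y)/.15,3)])
    q=np.array(out[-1])*.15
    print("[["+",".join(f"[{a},{b},0,0,0,0,1]" for a,b in out)+"]]")
    return cmd+q[0]*X+q[1]*Y
def wheel(n="scene",im=None):
    "world angles (deg) of white dots and port on the wheel plane"
    if im is None: im=capture(n)
    i=camera_info(n);M,T=i["mtx"],i["cam_to_world"]
    v,u=np.mgrid[0:400,0:640];p=np.stack([u,v],-1).reshape(-1,1,2).astype(float)
    s=cv2.undistortPoints(p,M,np.array([i["k1"],0,0,0])).reshape(-1,2)
    d=np.c_[s,np.ones(len(s))]@T[:3,:3].T
    w=(T[:3,3]+d*((.118-T[2,3])/d[:,2])[:,None])[:,:2]-C
    r=np.hypot(*w.T).reshape(400,640);a=np.arctan2(w[:,1],w[:,0]).reshape(400,640)
    h=cv2.cvtColor(im,cv2.COLOR_RGB2HSV).astype(int)
    res={}
    for k,m in(("dot",(h[...,1]<70)&(h[...,2]>165)&(r>.082)&(r<.098)),("port",(h[...,0]<22)&(h[...,1]>150)&(h[...,2]>120)&(r>.07)&(r<.108))):
        L=cv2.connectedComponents(m.astype(np.uint8))[1]
        res[k]=[(int((L==j).sum()),round(float(np.degrees(np.angle(np.exp(1j*a[L==j]).mean()))),1),round(float(r[L==j].mean()*1e3),1)) for j in range(1,L.max()+1) if (L==j).sum()>6]
    return res
E
python3 - <<'E'
from h import *
s=telemetry.read_state();print(s["position"],s["force"],s["opening"],s["time_s"])
for n in("scene","side"):
    print(n,wheel(n,cv2.imread(f"pics/{n}0.png")[:,:,::-1].copy()))
cv2.imwrite("pics/s3.png",capture("scene")[:,:,::-1]); print(wheel("scene",cv2.imread("pics/s3.png")[:,:,::-1].copy()))
cmd=np.array([.257,.57])+(-.522)*X+(-.456)*Y;print(cmd)
ph=194.3; v=np.r_[5,10,np.full(8,14.4)]
np.set_printoptions(suppress=True)
for k in range(5):
    p=ph-np.cumsum(v);cmd=rows(cmd,p);ph=p[-1];v=np.full(10,14.4);print(cmd,ph)
E
```

```text
[ 0.5452184  -0.06065527  0.15952138] [-0.80303997  0.90353852  0.23813965] 0.363624498692468 5.3
scene {'dot': [(24, 109.4, 89.4), (24, -160.3, 90.3), (31, -71.6, 90.0)], 'port': [(63, 175.4, 94.7), (72, 17.9, 89.7)]}
side {'dot': [(31, 109.5, 89.9), (36, -71.5, 90.2), (30, -163.1, 89.8)], 'port': [(51, 19.7, 89.6)]}
{'dot': [(24, 109.4, 89.4), (15, -159.5, 90.4), (31, -71.6, 90.0)], 'port': [(91, 175.2, 90.9), (72, 17.9, 89.7)]}
[ 0.5453     -0.06031985]
[[[0.023,0.026,0,0,0,0,1],[0.056,0.088,0,0,0,0,1],[0.085,0.184,0,0,0,0,1],[0.088,0.284,0,0,0,0,1],[0.066,0.382,0,0,0,0,1],[0.021,0.471,0,0,0,0,1],[-0.045,0.547,0,0,0,0,1],[-0.128,0.603,0,0,0,0,1],[-0.222,0.638,0,0,0,0,1],[-0.322,0.647,0,0,0,0,1]]]
[0.6292367  0.00828207] 64.1
[[[-0.099,-0.015,0,0,0,0,1],[-0.191,-0.054,0,0,0,0,1],[-0.27,-0.116,0,0,0,0,1],[-0.332,-0.195,0,0,0,0,1],[-0.372,-0.287,0,0,0,0,1],[-0.388,-0.386,0,0,0,0,1],[-0.379,-0.485,0,0,0,0,1],[-0.345,-0.58,0,0,0,0,1],[-0.289,-0.663,0,0,0,0,1],[-0.214,-0.729,0,0,0,0,1]]]
[ 0.61352911 -0.10459443] -79.90000000000003
[[[0.089,-0.046,0,0,0,0,1],[0.187,-0.068,0,0,0,0,1],[0.287,-0.066,0,0,0,0,1],[0.383,-0.038,0,0,0,0,1],[0.47,0.013,0,0,0,0,1],[0.541,0.083,0,0,0,0,1],[0.592,0.17,0,0,0,0,1],[0.621,0.266,0,0,0,0,1],[0.624,0.366,0,0,0,0,1],[0.602,0.464,0,0,0,0,1]]]
[ 0.55983919 -0.00401788] -223.90000000000006
[[[-0.045,0.089,0,0,0,0,1],[-0.111,0.165,0,0,0,0,1],[-0.194,0.221,0,0,0,0,1],[-0.288,0.256,0,0,0,0,1],[-0.388,0.265,0,0,0,0,1],[-0.487,0.25,0,0,0,0,1],[-0.579,0.211,0,0,0,0,1],[-0.658,0.149,0,0,0,0,1],[-0.72,0.07,0,0,0,0,1],[-0.76,-0.022,0,0,0,0,1]]]
[ 0.66239685 -0.05390593] -367.9000000000001
[[[-0.016,-0.099,0,0,0,0,1],[-0.007,-0.198,0,0,0,0,1],[0.027,-0.293,0,0,0,0,1],[0.083,-0.376,0,0,0,0,1],[0.158,-0.442,0,0,0,0,1],[0.247,-0.488,0,0,0,0,1],[0.345,-0.51,0,0,0,0,1],[0.445,-0.508,0,0,0,0,1],[0.541,-0.48,0,0,0,0,1],[0.628,-0.429,0,0,0,0,1]]]
[ 0.55006796 -0.07382537] -511.9000000000001
```

Request:
carry_out:
  deltas:
    - [[0.023, 0.026, 0, 0, 0, 0, 1], [0.056, 0.088, 0, 0, 0, 0, 1], [0.085, 0.184, 0, 0, 0, 0, 1], [0.088, 0.284, 0, 0, 0, 0, 1], [0.066, 0.382, 0, 0, 0, 0, 1], [0.021, 0.471, 0, 0, 0, 0, 1], [-0.045, 0.547, 0, 0, 0, 0, 1], [-0.128, 0.603, 0, 0, 0, 0, 1], [-0.222, 0.638, 0, 0, 0, 0, 1], [-0.322, 0.647, 0, 0, 0, 0, 1]]

```text
time_s: 6.18
position: [0.6289, 0.0091, 0.1595]
tcp_rot: [[-0.912, 0.409, -0.002], [0.409, 0.912, -0.001], [0.001, -0.002, -1.0]]
force: [-1.9, -2.6, 1.7]
opening: 0.363
grasp_force: 30.0
```

Request:
carry_out:
  deltas:
    - [[-0.099, -0.015, 0, 0, 0, 0, 1], [-0.191, -0.054, 0, 0, 0, 0, 1], [-0.27, -0.116, 0, 0, 0, 0, 1], [-0.332, -0.195, 0, 0, 0, 0, 1], [-0.372, -0.287, 0, 0, 0, 0, 1], [-0.388, -0.386, 0, 0, 0, 0, 1], [-0.379, -0.485, 0, 0, 0, 0, 1], [-0.345, -0.58, 0, 0, 0, 0, 1], [-0.289, -0.663, 0, 0, 0, 0, 1], [-0.214, -0.729, 0, 0, 0, 0, 1]]

```text
time_s: 7.02
position: [0.6116, -0.105, 0.1594]
tcp_rot: [[-0.911, 0.413, -0.001], [0.413, 0.911, 0.003], [0.002, 0.002, -1.0]]
force: [0.2, 6.3, 0.8]
opening: 0.362
grasp_force: 30.0
```

Run:
```python
from h import *
im=capture("scene");cv2.imwrite("pics/s4.png",im[:,:,::-1]);print(wheel("scene",im),telemetry.read_state()["time_s"])
```

```text
{'dot': [(25, 76.9, 89.3), (32, -13.2, 89.8)], 'port': [(65, -101.9, 91.2)]} 7.0667
```

Request:
carry_out:
  deltas:
    - [[0.089, -0.046, 0, 0, 0, 0, 1], [0.187, -0.068, 0, 0, 0, 0, 1], [0.287, -0.066, 0, 0, 0, 0, 1], [0.383, -0.038, 0, 0, 0, 0, 1], [0.47, 0.013, 0, 0, 0, 0, 1], [0.541, 0.083, 0, 0, 0, 0, 1], [0.592, 0.17, 0, 0, 0, 0, 1], [0.621, 0.266, 0, 0, 0, 0, 1], [0.624, 0.366, 0, 0, 0, 0, 1], [0.602, 0.464, 0, 0, 0, 0, 1]]

```text
time_s: 7.9
position: [0.5592, -0.0044, 0.1596]
tcp_rot: [[-0.912, 0.411, 0.0], [0.411, 0.912, -0.002], [-0.001, -0.001, -1.0]]
force: [2.0, -1.8, -2.8]
opening: 0.36
grasp_force: 30.0
```

Run:
```python
from h import *
im=capture("scene");cv2.imwrite("pics/s5.png",im[:,:,::-1]);print(wheel("scene",im),telemetry.read_state()["time_s"])
```

```text
{'dot': [(27, 68.4, 89.2), (32, -111.0, 90.7), (33, -21.8, 90.1)], 'port': [(46, 140.0, 91.9), (48, 161.7, 89.3)]} 7.95
```

Request:
carry_out:
  deltas:
    - [[-0.045, 0.089, 0, 0, 0, 0, 1], [-0.111, 0.165, 0, 0, 0, 0, 1], [-0.194, 0.221, 0, 0, 0, 0, 1], [-0.288, 0.256, 0, 0, 0, 0, 1], [-0.388, 0.265, 0, 0, 0, 0, 1], [-0.487, 0.25, 0, 0, 0, 0, 1], [-0.579, 0.211, 0, 0, 0, 0, 1], [-0.658, 0.149, 0, 0, 0, 0, 1], [-0.72, 0.07, 0, 0, 0, 0, 1], [-0.76, -0.022, 0, 0, 0, 0, 1]]

```text
time_s: 8.78
position: [0.6624, -0.0559, 0.1595]
tcp_rot: [[-0.912, 0.411, -0.0], [0.411, 0.912, -0.001], [-0.0, -0.001, -1.0]]
force: [-0.5, 0.6, 1.2]
opening: 0.361
grasp_force: 30.0
```

Request:
carry_out:
  deltas:
    - [[-0.016, -0.099, 0, 0, 0, 0, 1], [-0.007, -0.198, 0, 0, 0, 0, 1], [0.027, -0.293, 0, 0, 0, 0, 1], [0.083, -0.376, 0, 0, 0, 0, 1], [0.158, -0.442, 0, 0, 0, 0, 1], [0.247, -0.488, 0, 0, 0, 0, 1], [0.345, -0.51, 0, 0, 0, 0, 1], [0.445, -0.508, 0, 0, 0, 0, 1], [0.541, -0.48, 0, 0, 0, 0, 1], [0.628, -0.429, 0, 0, 0, 0, 1]]

```text
time_s: 9.62
position: [0.55, -0.0737, 0.1596]
tcp_rot: [[-0.911, 0.413, 0.005], [0.413, 0.911, 0.001], [-0.004, 0.003, -1.0]]
force: [7.5, 4.7, -6.7]
opening: 0.367
grasp_force: 30.0
```

Request:
carry_out:
  deltas:
    - [[0.071, 0.07, 0, 0, 0, 0, 1], [0.122, 0.157, 0, 0, 0, 0, 1], [0.151, 0.253, 0, 0, 0, 0, 1], [0.154, 0.353, 0, 0, 0, 0, 1], [0.132, 0.451, 0, 0, 0, 0, 1], [0.087, 0.54, 0, 0, 0, 0, 1], [0.021, 0.616, 0, 0, 0, 0, 1], [-0.062, 0.672, 0, 0, 0, 0, 1], [-0.156, 0.707, 0, 0, 0, 0, 1], [-0.256, 0.716, 0, 0, 0, 0, 1]]

```text
time_s: 10.5
position: [0.6284, 0.0091, 0.1596]
tcp_rot: [[-0.912, 0.41, -0.001], [0.41, 0.912, 0.001], [0.001, 0.001, -1.0]]
force: [0.4, 0.5, -0.4]
opening: 0.358
grasp_force: 30.0
```

Request:
carry_out:
  deltas:
    - [[-0.099, -0.015, 0, 0, 0, 0, 1], [-0.191, -0.054, 0, 0, 0, 0, 1], [-0.27, -0.116, 0, 0, 0, 0, 1], [-0.332, -0.195, 0, 0, 0, 0, 1], [-0.372, -0.287, 0, 0, 0, 0, 1], [-0.388, -0.386, 0, 0, 0, 0, 1], [-0.379, -0.485, 0, 0, 0, 0, 1], [-0.345, -0.58, 0, 0, 0, 0, 1], [-0.289, -0.663, 0, 0, 0, 0, 1], [-0.214, -0.729, 0, 0, 0, 0, 1]]

```text
time_s: 11.33
position: [0.6109, -0.1051, 0.1594]
tcp_rot: [[-0.911, 0.413, -0.002], [0.413, 0.911, 0.003], [0.003, 0.002, -1.0]]
force: [0.9, 5.9, 2.1]
opening: 0.359
grasp_force: 30.0
```

Request:
carry_out:
  deltas:
    - [[0.089, -0.046, 0, 0, 0, 0, 1], [0.187, -0.068, 0, 0, 0, 0, 1], [0.287, -0.066, 0, 0, 0, 0, 1], [0.383, -0.038, 0, 0, 0, 0, 1], [0.47, 0.013, 0, 0, 0, 0, 1], [0.541, 0.083, 0, 0, 0, 0, 1], [0.592, 0.17, 0, 0, 0, 0, 1], [0.621, 0.266, 0, 0, 0, 0, 1], [0.624, 0.366, 0, 0, 0, 0, 1], [0.602, 0.464, 0, 0, 0, 0, 1]]

```text
time_s: 12.17
position: [0.5588, -0.0048, 0.1595]
tcp_rot: [[-0.912, 0.411, 0.0], [0.411, 0.912, -0.002], [-0.001, -0.001, -1.0]]
force: [3.0, -2.8, -3.5]
opening: 0.364
grasp_force: 30.0
```

Request:
carry_out:
  deltas:
    - [[-0.045, 0.089, 0, 0, 0, 0, 1], [-0.111, 0.165, 0, 0, 0, 0, 1], [-0.194, 0.221, 0, 0, 0, 0, 1], [-0.288, 0.256, 0, 0, 0, 0, 1], [-0.388, 0.265, 0, 0, 0, 0, 1], [-0.487, 0.25, 0, 0, 0, 0, 1], [-0.579, 0.211, 0, 0, 0, 0, 1], [-0.658, 0.149, 0, 0, 0, 0, 1], [-0.72, 0.07, 0, 0, 0, 0, 1], [-0.76, -0.022, 0, 0, 0, 0, 1]]

```text
time_s: 13.0
position: [0.6623, -0.0561, 0.1596]
tcp_rot: [[-0.912, 0.411, 0.0], [0.411, 0.912, -0.001], [-0.0, -0.001, -1.0]]
force: [0.2, -0.2, 0.0]
opening: 0.359
grasp_force: 30.0
```

Request:
carry_out:
  deltas:
    - [[-0.016, -0.099, 0, 0, 0, 0, 1], [-0.007, -0.198, 0, 0, 0, 0, 1], [0.027, -0.293, 0, 0, 0, 0, 1], [0.083, -0.376, 0, 0, 0, 0, 1], [0.158, -0.442, 0, 0, 0, 0, 1], [0.247, -0.488, 0, 0, 0, 0, 1], [0.345, -0.51, 0, 0, 0, 0, 1], [0.445, -0.508, 0, 0, 0, 0, 1], [0.541, -0.48, 0, 0, 0, 0, 1], [0.628, -0.429, 0, 0, 0, 0, 1]]

```text
time_s: 13.83
position: [0.5499, -0.0734, 0.1596]
tcp_rot: [[-0.91, 0.414, 0.005], [0.414, 0.91, 0.002], [-0.003, 0.004, -1.0]]
force: [9.5, 4.8, -6.8]
opening: 0.36
grasp_force: 30.0
```

Run:
```python
from h import *
from sim import sim
im=capture("scene");cv2.imwrite("pics/s7.png",im[:,:,::-1]);R=wheel("scene",im);s=telemetry.read_state();print(R,s["time_s"],s["position"])
# port estimate: fold dots to quarter turn
a=np.array([d[1] for d in R["dot"]]);q=np.degrees(np.angle(np.exp(4j*np.radians(a)).mean()))/4;print("port mod 90:",q)
W=np.radians(14.4)*12
for v in ([10,5]+[0]*18,):
    o=sim(.022,.006,.008,[(.05,0)]+[(1/12,np.radians(x)*12) for x in v]+[(2,0)],w=2.16);print([(round(np.degrees(t),1),round(w,2)) for t,w in o])
```

```text
{'dot': [(28, 66.3, 89.7), (23, -112.3, 90.7), (32, -24.2, 90.0)], 'port': [(100, -176.3, 87.7), (22, 155.0, 80.5)]} 13.8833 [ 0.54847772 -0.07059958  0.15947903]
port mod 90: -23.400214704406004
[(np.float64(5.9), np.float64(2.0)), (np.float64(15.3), np.float64(1.93)), (np.float64(24.1), np.float64(1.78)), (np.float64(32.0), np.float64(1.56)), (np.float64(39.0), np.float64(1.36)), (np.float64(45.0), np.float64(1.18)), (np.float64(50.2), np.float64(1.02)), (np.float64(54.7), np.float64(0.88)), (np.float64(58.6), np.float64(0.75)), (np.float64(61.9), np.float64(0.64)), (np.float64(64.7), np.float64(0.54)), (np.float64(67.1), np.float64(0.45)), (np.float64(69.0), np.float64(0.38)), (np.float64(70.7), np.float64(0.31)), (np.float64(72.0), np.float64(0.24)), (np.float64(73.0), np.float64(0.19)), (np.float64(73.7), np.float64(0.14)), (np.float64(74.3), np.float64(0.09)), (np.float64(74.7), np.float64(0.06)), (np.float64(74.8), np.float64(0.02)), (np.float64(74.9), 0), (np.float64(74.9), 0)]
```

Run:
```python
from h import *
from sim import sim
def tot(v,I=.022,b=.006,f=.008):
    return sim(I,b,f,[(.05,0)]+[(1/12,np.radians(x)*12) for x in v]+[(3,0)],w=2.15)
for a in (5,6,7,8):
  v=[14.4]*5+[12,10,8,6,4]+[a/2,1]+[0]*8
  v=[14.4]*5+[a+3,a+1,a-1,a-3,2,0]
  o=tot(v);print(a,np.degrees(o[-1][0]),[round(np.degrees(tot(v,*z)[-1][0]),1) for z in((.0195,.006,.008),(.025,.006,.008),(.022,.0055,.008))],[round(x[1],2) for x in o], np.degrees(o[10][0]))
a=6;v=[14.4]*5+[a+3,a+1,a-1,a-3,2]
p=-1231.9-np.cumsum(v);print(list(rows(np.array([.55006796,-.07382537]),p)),p[-1])
```

```text
5 130.67051881478088 [np.float64(123.3), np.float64(139.5), np.float64(132.5)] [np.float64(1.99), np.float64(2.01), np.float64(2.03), np.float64(2.04), np.float64(2.06), np.float64(2.07), np.float64(1.96), np.float64(1.83), np.float64(1.67), np.float64(1.5), np.float64(1.34), np.float64(1.16), 0] 95.37645238562962
6 133.52119951981047 [np.float64(126.2), np.float64(142.3), np.float64(135.4)] [np.float64(1.99), np.float64(2.01), np.float64(2.03), np.float64(2.04), np.float64(2.06), np.float64(2.07), np.float64(1.98), np.float64(1.86), np.float64(1.72), np.float64(1.56), np.float64(1.4), np.float64(1.21), 0] 96.30867497511568
7 136.38400729628822 [np.float64(129.1), np.float64(145.2), np.float64(138.3)] [np.float64(1.99), np.float64(2.01), np.float64(2.03), np.float64(2.04), np.float64(2.06), np.float64(2.07), np.float64(2.0), np.float64(1.9), np.float64(1.77), np.float64(1.62), np.float64(1.45), np.float64(1.26), 0] 97.24089756460185
8 139.2581180123682 [np.float64(131.9), np.float64(148.0), np.float64(141.2)] [np.float64(1.99), np.float64(2.01), np.float64(2.03), np.float64(2.04), np.float64(2.06), np.float64(2.07), np.float64(2.02), np.float64(1.93), np.float64(1.82), np.float64(1.69), np.float64(1.51), np.float64(1.31), 0] 98.1731201540878
[[[0.071,0.07,0,0,0,0,1],[0.122,0.157,0,0,0,0,1],[0.151,0.253,0,0,0,0,1],[0.154,0.353,0,0,0,0,1],[0.132,0.451,0,0,0,0,1],[0.107,0.508,0,0,0,0,1],[0.081,0.55,0,0,0,0,1],[0.059,0.577,0,0,0,0,1],[0.045,0.593,0,0,0,0,1],[0.035,0.603,0,0,0,0,1]]]
[np.float64(0.582477988040598), np.float64(0.010781692839976001)] -1329.9
```

Request:
carry_out:
  deltas:
    - [[0.071, 0.07, 0, 0, 0, 0, 1], [0.122, 0.157, 0, 0, 0, 0, 1], [0.151, 0.253, 0, 0, 0, 0, 1], [0.154, 0.353, 0, 0, 0, 0, 1], [0.132, 0.451, 0, 0, 0, 0, 1], [0.107, 0.508, 0, 0, 0, 0, 1], [0.081, 0.55, 0, 0, 0, 0, 1], [0.059, 0.577, 0, 0, 0, 0, 1], [0.045, 0.593, 0, 0, 0, 0, 1], [0.035, 0.603, 0, 0, 0, 0, 1]]

```text
time_s: 14.72
position: [0.582, 0.0108, 0.1595]
tcp_rot: [[-0.911, 0.412, -0.001], [0.412, 0.911, 0.001], [0.002, 0.0, -1.0]]
force: [-0.0, 1.7, -0.1]
opening: 0.361
grasp_force: 30.0
```

Run:
```python
from h import *
from sim import sim
im=capture("scene");cv2.imwrite("pics/s8.png",im[:,:,::-1]);R=wheel("scene",im);s=telemetry.read_state();print(R,s["time_s"],s["position"])
for v in ([0]*5,[2,2,1],[4,4,3,2,1],[6,6,4,2]):
    o=sim(.022,.006,.008,[(.05,0)]+[(1/12,np.radians(x)*12) for x in v]+[(3,0)],w=1.36);print(v,np.degrees(o[-1][0]))
    p=-1329.9-np.cumsum((v+[0]*10)[:10]);print(list(rows(np.array([.582477988,.010781693]),p)),p[-1])
```

```text
{'dot': [(23, 151.0, 90.1), (21, -118.6, 91.1), (31, -30.1, 90.4)], 'port': [(51, 120.5, 89.6), (70, 59.6, 88.5)]} 14.7667 [0.58239419 0.01085325 0.15954671]
[0, 0, 0, 0, 0] 35.9719595630357
[[[0.0,-0.0,0,0,0,0,1],[0.0,-0.0,0,0,0,0,1],[0.0,-0.0,0,0,0,0,1],[0.0,-0.0,0,0,0,0,1],[0.0,-0.0,0,0,0,0,1],[0.0,-0.0,0,0,0,0,1],[0.0,-0.0,0,0,0,0,1],[0.0,-0.0,0,0,0,0,1],[0.0,-0.0,0,0,0,0,1],[0.0,-0.0,0,0,0,0,1]]]
[np.float64(0.582477988), np.float64(0.010781693)] -1329.9
[2, 2, 1] 39.21356414666656
[[[-0.01,0.009,0,0,0,0,1],[-0.02,0.018,0,0,0,0,1],[-0.025,0.023,0,0,0,0,1],[-0.025,0.023,0,0,0,0,1],[-0.025,0.023,0,0,0,0,1],[-0.025,0.023,0,0,0,0,1],[-0.025,0.023,0,0,0,0,1],[-0.025,0.023,0,0,0,0,1],[-0.025,0.023,0,0,0,0,1],[-0.025,0.023,0,0,0,0,1]]]
[np.float64(0.5873149715658363), np.float64(0.01238437512189092)] -1334.9
[4, 4, 3, 2, 1] 45.02408737597999
[[[-0.02,0.018,0,0,0,0,1],[-0.042,0.036,0,0,0,0,1],[-0.059,0.048,0,0,0,0,1],[-0.071,0.055,0,0,0,0,1],[-0.077,0.059,0,0,0,0,1],[-0.077,0.059,0,0,0,0,1],[-0.077,0.059,0,0,0,0,1],[-0.077,0.059,0,0,0,0,1],[-0.077,0.059,0,0,0,0,1],[-0.077,0.059,0,0,0,0,1]]]
[np.float64(0.596645556432543), np.float64(0.01409907219285826)] -1343.9
[6, 6, 4, 2] 47.783751358937096
[[[-0.031,0.027,0,0,0,0,1],[-0.065,0.051,0,0,0,0,1],[-0.089,0.066,0,0,0,0,1],[-0.102,0.072,0,0,0,0,1],[-0.102,0.072,0,0,0,0,1],[-0.102,0.072,0,0,0,0,1],[-0.102,0.072,0,0,0,0,1],[-0.102,0.072,0,0,0,0,1],[-0.102,0.072,0,0,0,0,1],[-0.102,0.072,0,0,0,0,1]]]
[np.float64(0.6008656979796015), np.float64(0.01433445554569025)] -1347.9
```

Request:
carry_out:
  deltas:
    - [[-0.015, 0.014, 0, 0, 0, 0, 1], [-0.031, 0.027, 0, 0, 0, 0, 1], [-0.042, 0.036, 0, 0, 0, 0, 1], [-0.047, 0.04, 0, 0, 0, 0, 1], [-0.047, 0.04, 0, 0, 0, 0, 1], [-0.047, 0.04, 0, 0, 0, 0, 1], [-0.047, 0.04, 0, 0, 0, 0, 1], [-0.047, 0.04, 0, 0, 0, 0, 1], [-0.047, 0.04, 0, 0, 0, 0, 1], [-0.047, 0.04, 0, 0, 0, 0, 1]]

```text
time_s: 15.6
position: [0.5911, 0.0133, 0.1596]
tcp_rot: [[-0.911, 0.411, -0.0], [0.411, 0.911, 0.0], [0.001, 0.0, -1.0]]
force: [-0.5, 3.5, 1.3]
opening: 0.359
grasp_force: 30.0
```

Request:
carry_out:
  deltas:
    - [[0, 0, 0, 0, 0, 0, 1], [0, 0, 0, 0, 0, 0, 1], [0, 0, 0, 0, 0, 0, 1], [0, 0, 0, 0, 0, 0, 1], [0, 0, 0, 0, 0, 0, 1], [0, 0, 0, 0, 0, 0, 1], [0, 0, 0, 0, 0, 0, 1], [0, 0, 0, 0, 0, 0, 1], [0, 0, 0, 0, 0, 0, 1], [0, 0, 0, 0, 0, 0, 1]]

```text
time_s: 16.43
position: [0.5912, 0.0133, 0.1596]
tcp_rot: [[-0.911, 0.411, -0.0], [0.411, 0.911, 0.0], [0.0, 0.0, -1.0]]
force: [-1.9, 5.4, 1.2]
opening: 0.36
grasp_force: 30.0
```

Run:
```python
from h import *
for n in("scene","side","scene"):
    im=capture(n);cv2.imwrite(f"pics/{n}9.png",im[:,:,::-1]);print(n,wheel(n,im))
print(telemetry.read_state()["time_s"])
a=cv2.imread("pics/scene9.png")[185:285,280:400];cv2.imwrite("pics/c9.png",cv2.resize(a,None,fx=6,fy=6,interpolation=2))
```

```text
scene {'dot': [(20, -158.6, 90.6), (29, -69.6, 90.4)], 'port': [(54, 114.6, 88.2), (73, 19.3, 90.0)]}
side {'dot': [(25, 112.6, 91.3), (46, -68.0, 89.6), (46, 166.3, 88.6), (23, -161.3, 91.0)], 'port': [(40, 21.2, 88.1)]}
scene {'dot': [(20, -158.6, 90.6), (29, -69.6, 90.4)], 'port': [(55, 114.2, 89.0), (73, 19.3, 90.0)]}
16.5833
```

View pics/c9.png

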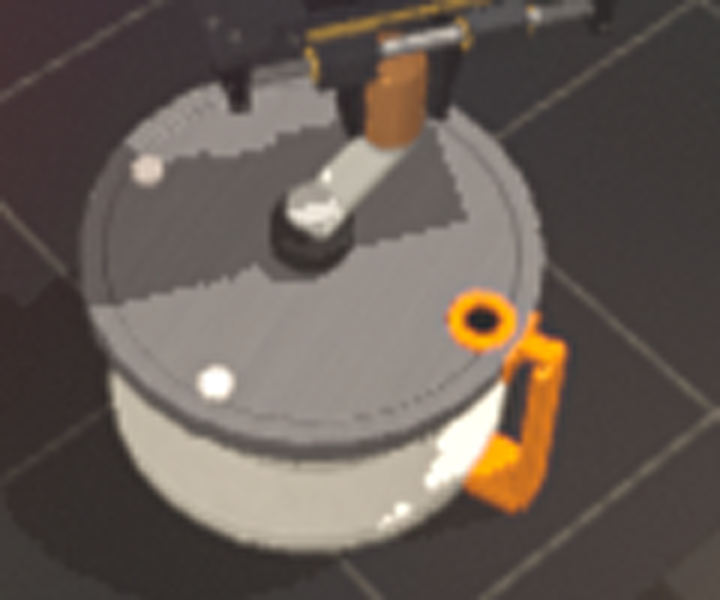

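The port sits next to the pointer at (480,320) in the crop, and two pictures 0.1 s apart agree, so the wheel is at rest. The port is about 2° from the pointer. Next I open the gripper partly, so the fingers stay clear of the hub, and lift.

Request:
carry_out:
  deltas:
    - [[0, 0, 0, 0, 0, 0, 0.1], [0, 0, 0, 0, 0, 0, -0.2], [0, 0, 0, 0, 0, 0, -0.2], [0, 0, 0, 0, 0, 0, -0.2], [0, 0, 0, 0, 0, 0, -0.2], [0, 0, 0, 0, 0, 0, -0.2], [0, 0, 0, 0, 0, 0, -0.2], [0, 0, 0, 0, 0, 0, -0.2], [0, 0, 0, 0, 0, 0, -0.2], [0, 0, 0, 0, 0, 0, -0.2]]

```text
time_s: 17.42
position: [0.5913, 0.013, 0.1595]
tcp_rot: [[-0.912, 0.411, -0.0], [0.411, 0.912, -0.0], [-0.0, -0.0, -1.0]]
force: [0.3, 1.0, 0.1]
opening: 0.595
grasp_force: 0.0
```

Request:
carry_out:
  deltas:
    - [[0, 0, -0.05, 0, 0, 0, -0.2], [0, 0, -0.15, 0, 0, 0, -0.2], [0, 0, -0.25, 0, 0, 0, -0.2], [0, 0, -0.35, 0, 0, 0, -0.2], [0, 0, -0.45, 0, 0, 0, -0.2], [0, 0, -0.55, 0, 0, 0, -0.2], [0, 0, -0.65, 0, 0, 0, -0.2], [0, 0, -0.7, 0, 0, 0, -0.2], [0, 0, -0.7, 0, 0, 0, -0.2], [0, 0, -0.7, 0, 0, 0, -0.2]]

```text
time_s: 18.25
position: [0.5913, 0.0131, 0.2648]
tcp_rot: [[-0.912, 0.411, 0.001], [0.411, 0.912, -0.0], [-0.001, 0.0, -1.0]]
force: [-0.3, -0.1, -0.4]
opening: 0.597
grasp_force: 0.0
```

Run:
```python
from h import *
for n in("scene","side","scene"):
    im=capture(n);cv2.imwrite(f"pics/{n}10.png",im[:,:,::-1]);print(n,wheel(n,im))
s=telemetry.read_state();print(s["time_s"],s["position"],s["opening"],s["force"],s["qvel"].round(2))
```

```text
scene {'dot': [(23, -159.3, 90.8), (29, -69.6, 90.4)], 'port': [(76, 114.9, 89.4), (73, 19.3, 90.0)]}
side {'dot': [(35, 111.4, 90.3), (37, -69.3, 89.9), (28, -161.8, 90.3)], 'port': [(49, 21.1, 89.5)]}
scene {'dot': [(23, -159.3, 90.8), (29, -69.6, 90.4)], 'port': [(76, 115.1, 89.6), (74, 19.2, 90.1)]}
18.4 [0.59057907 0.01315959 0.26340688] 0.6023429373577753 [ 0.23100604 -0.57826277 -0.01605468] [-0.02  0.22 -0.09  0.16 -0.01 -0.01]
```

View pics/scene10.png

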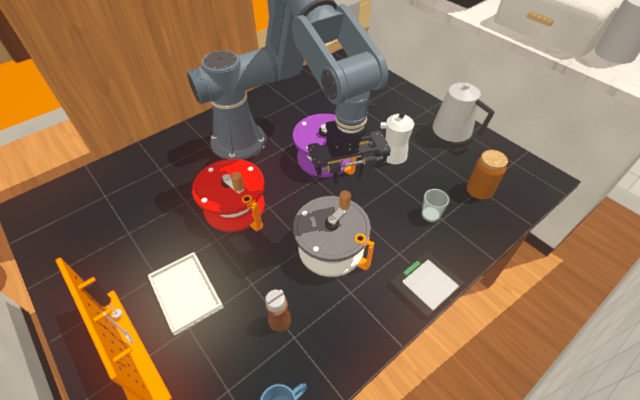

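The scene view shows the knob free at (344,200), the gripper clear above it, the port at the pointer at (360,239), and the bystanders in place.

```bash
python3 -c "
from rig import job;print(job.hand_in())"
```

```text
the job is handed in; nothing more can be done
None
```

I handed the job in; the hand-in returned no verdict. By my camera measurements the wheel averaged about 20.5 turns a minute for over five seconds, the port then came to rest about 4 mm from the pointer, the knob is released, and the bystanders look unmoved.

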